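# Open the chopstick steriliser by its flush hidden catch

## Robot

A 6-joint arm with a two-finger parallel gripper is mounted at the origin on the work surface. World frame = base frame: x ahead of the robot, y to its left, z up, the work surface at z = 0. Lengths are in m, angles in rad, forces in N, time in s.
With the tool pointing down it reaches from about 0.35 to 0.975 m from the base axis. Payload 4.9 kg.
Tool frame: the origin (TCP) lies midway between the tips of the shut fingers; the grasp point (between the pads) lies 19 mm behind it; z points along the fingers, y is the direction in which the jaws open and shut (so a half turn about z gives the same grasp; the last joint's range is limited). The gripper opens to 85 mm and grips with 20 to 120 N. Pads are 22 mm wide; open, the fingers measure 114 mm over their backs; the gripper's body (76 mm by 85 mm) begins 54 mm behind the grasp point. The pads swing forward as they close: fully open they stand 13 mm farther back than shut.
Start: joints at [-1.302, 0.053, 1.613, -0, 1.476, -0.119], TCP at [0.236, -0.579, 0.231] pointing down, gripper open.
Joint ranges: [-3.01, 3.01], [-1.01, 2.22], [0.06, 2.58], [-1.02, 4.17], [0.09, 2.62], [-3.14, 3.14]. Speed limits (rad/s): [2.57, 2.57, 3.14, 3.14, 3.14, 3.14].

## Interface

Orientations are given as a rotation vector (axis times angle).
In Python, from cell import sensors, camera, camera_params, workorder gives the robot as it stands. The module is installed in compiled form; this text tells all that it offers.
- The arm moves only by the tool servo_tool, never from a script. Its argument "series" is a list of rows, each a list of 3 entries, a list of its own where there are three numbers: the turn, a rotation vector about the world's x, y, z in rad, then the shift along the world's x, y, z in mm, then the opening, from -1 (shut) to 1 (fully open). A call has 1 to 5 rows; each row shifts and turns the commanded pose from where the row before left it; what a row does not reach is not made up. A row lasts 1/8 s, in which the tool goes at most 62.5 mm and 10.7 degrees, less where a joint would pass 70% of its speed; a pose out of reach is approached as far as the arm can. A call with a gripper value outside its range is refused whole. The fingers move at their own pace and stop on an object; the grip force is fixed at half the most. Time passes only in rows, so rows that do not move let the fingers close. It gives the time, the measured TCP pose, the force and the opening at its end, in the units of the state.
- sensors.state(): the state, without advancing time (a new reading comes with each control period).
- camera(name): name is "side" or "top" or "wrist"; returns the picture (400x640x3 uint8, red, green, blue); there is no depth.
- camera_params(name): a dict with "vertical_fov" (degrees; the focal length in pixels is half the picture's height over the tangent of half this angle, whatever the lens; pixels are square), "cx", "cy" (the principal point, pixels), "world_from_camera" (4x4, takes a point from camera to world coordinates); the wrist camera has in their place "tool_from_camera" (4x4, takes a point from camera to tool coordinates, whose origin is the TCP and whose axes are the flange's). Camera axes: x right, y up, looking along -z (the intrinsics and any distortion apply to the point x, -y, -z); pixel columns grow to the right and rows downward; lengths in m; the calibration is good to about 2 mm. The wrist camera is an equidistant fisheye: a pixel r from the principal point sees the ray r / f radians off the axis. A picture is of the moment at which its call begins: read the wrist's pose just before it. camera_params takes no time and is no camera call.
- workorder.finish_job(): hands the job in, once; it reports no verdict.
The state is a dict: "time": time; "joint_positions": joint angles; "joint_vel": joint speeds; "joint_efforts": joint torques, N m; "eef_pos": TCP position; "tcp_rot": TCP orientation; "wrist_force": force on the tool from outside, world axes, zero at the start; "wrist_torque": the same for the moment, N m; "finger_gap": finger opening in m.
Only numpy, scipy, OpenCV 4.12 (cv2) and the standard library are available. Lean on these libraries where they do the work, as an engineer would, in place of code of your own. Each camera call takes 0.05 s, during which the arm holds its last target.

## Task

Open the chopstick steriliser: its lid is held by a flush press plate hidden somewhere along the flat panel in front of the lid. Find the plate, feeling along the panel with a fingertip if need be, and press it in so that the lid springs up, then let go and draw clear so that the lid stands fully open. Pick nothing up, and leave the tableware and the burner with its switch as they are.

Things in the scene. Friction and masses are not known exactly. Their poses are not given: they have to be found in the camera images.
- box: White countertop chopstick steriliser, fixed, 306 wide (its y) x 290 deep (its x) x 110 mm high. Origin: centre of its underside, on the table; its -x side is the front, facing the robot; z up. Under a clear lid (its x -59 to +125 mm) lie chopsticks; before the lid is a flat level grey panel. The lid is held by a flush press plate in that panel.
- panel (a point): Middle of the panel's top surface, 100 mm in front (-x) of the box's centre, 110 mm above the table; axes as the box's. Rigid, 80 mm along x, 270 along y, level with the box's cheeks. The press plate's centre lies on the panel's long centreline (x = 0 here), anywhere within 110 mm of the middle along y: different each time and not given; find it by touch or by eye.
- catch (a joint): Push of the press plate, m: 0 at rest, 0.005 fully in, straight down. Plate 46 x 46 mm in a 48 x 48 mm opening, its top 2 mm below the panel's, slightly darker grey with a dark gap round it. A spring resists with about 2 N at first and 5 N fully in; the lid is let go at about 0.003. It springs back. The finger must be wholly inside the opening to push it so far.
- lid (a joint): Angle of the clear lid (184 x 266 mm), rad: 0 shut, flush with the panel; 1.35 fully open. Hinged along its far (+x) edge; its front edge is 41 mm behind the panel's centreline. Once let go by the catch, a damped spring swings it up and back to its stop in about 2 s, and it stays open.
- switch (a point): Foot of the black toggle switch, on the front strip of a black portable induction burner (fixed, to the left; 350 along x, 290 along y, 57 mm high). The burner's centre is 135 mm further (+x) and 30 mm further left (+y) in this point's axes. The switch rises about 36 mm above this point.
- toggle (a joint): Angle of the burner's toggle switch, rad: 0 off (leaning to the front), 0.9 on (leaning back). Leave it off.
- plate: Red melamine plate, 210 mm across, 22 mm high; origin at the centre of its underside.
- pair1: Lowest of a stack of three bamboo chopstick pairs lying on the table, each 210 x 14 x 6 mm, banded with paper; origin at the centre of its underside, sticks along its x.
- pair2: Middle chopstick pair, on the first.
- pair3: Top chopstick pair, on the second.
- tong: Stainless tong lying on the table, 240 mm along its x, 65 mm wide, 23 mm high; origin under its middle.
- jar: Clear acrylic jar with a black twist cap, 84 mm across, 106 mm high; origin at the centre of its underside.

How it is judged:
By the outcome, as a careful person would: the job done as asked, in the order asked, and still so for the second after the job is handed in, with the robot touching nothing.
It also fails if it takes over 72 s, if anything falls off the work surface, if the arm or the gripper's body presses on something with over 40 N, if the wrist force passes 120 N, or if a joint passes its speed limit or range.

## Working session

There is one attempt and no reset: what is moved stays moved. The work goes in short steps, Python scripts to look and compute and a tool call to move; the robot and the scene stay as the last step left them, time stands still between calls to the robot, and variables do not carry over. Pictures are saved under pics/ and viewed, and the job is handed in when it is done.

Besides the shell and the picture viewer there is one more tool, called after ">>>" by a JSON object that holds its "method" and its "body", one argument or row to a line. servo_tool: Moves the arm, as the interface text tells. Its arguments: {"type":"object","properties":{"series":{"type":"array"}},"required":["series"]}

```bash
mkdir -p pics
python3 - <<'E'
from cell import sensors,camera,camera_params
import cv2
s=sensors.state();print(s)
for n in("top","side","wrist"):
    cv2.imwrite(f"pics/{n}0.png",camera(n)[:,:,::-1]);print(n,camera_params(n))
E
```

```text
{'time': 0.0, 'joint_positions': array([-1.30199973e+00,  5.33576952e-02,  1.61432185e+00, -4.11329326e-05,
        1.47599509e+00, -1.19001979e-01]), 'joint_vel': array([ 0.00126977,  0.00050354, -0.00126119,  0.00114784, -0.00038391,
       -0.00045324]), 'joint_efforts': array([ 2.76970604e-04, -3.93687952e+01, -3.70174778e+01, -2.23012546e-05,
        7.21916513e-03, -1.78955304e-06]), 'eef_pos': array([ 0.23616333, -0.57797792,  0.23004587]), 'tcp_rot': array([-3.08068489e+00, -6.04949301e-01,  3.08644020e-04]), 'wrist_force': array([-0.52830666,  0.73780749, -0.0241468 ]), 'wrist_torque': array([ 0.01055129, -0.00278393,  0.02239719]), 'finger_gap': 0.08535906928066794}
top {'vertical_fov': 52.77254264582013, 'cx': 317.1718348181184, 'cy': 202.43860102312397, 'world_from_camera': array([[-3.00425615e-03,  9.89033349e-01, -1.47661806e-01,
         3.80053121e-01],
       [-9.99772315e-01,  1.48820466e-04,  2.13376811e-02,
         1.78318028e-02],
       [ 2.11256533e-02,  1.47692289e-01,  9.88807714e-01,
         1.31190689e+00],
       [ 0.00000000e+00,  0.00000000e+00,  0.000
[... 151 characters left out ...]
array([[ 0.99909989,  0.01568799, -0.03941177,  0.46692333],
       [-0.04163675,  0.54032576, -0.84042517, -1.33059629],
       [ 0.00811061,  0.84130967,  0.5404926 ,  0.98641022],
       [ 0.        ,  0.        ,  0.        ,  1.        ]])}
wrist {'vertical_fov': 65.70646984690485, 'cx': 319.4787300381567, 'cy': 201.69410480484322, 'tool_from_camera': array([[ 5.81955326e-04,  9.48786250e-01,  3.15918206e-01,
         8.21049453e-02],
       [ 9.99999320e-01, -2.32852206e-04, -1.14278935e-03,
         3.13561353e-04],
       [-1.01070057e-03,  3.15918656e-01, -9.48785741e-01,
        -1.41680371e-01],
       [ 0.00000000e+00,  0.00000000e+00,  0.00000000e+00,
         1.00000000e+00]])}
```

View pics/top0.png

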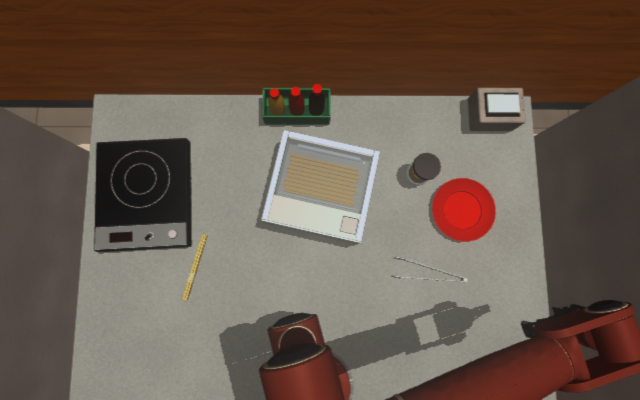

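View pics/side0.png

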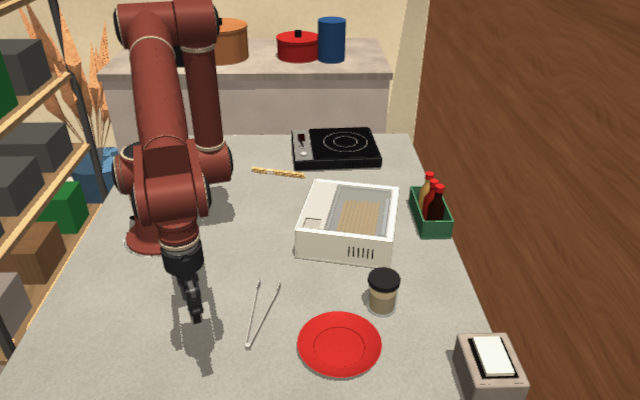

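The top view shows the plate's square outline at about (349,224), at the right end of the panel. I'll measure it.

```bash
cat > h.py <<'E'
import numpy as np
from cell import camera_params
def ray(n,u,v):
    p=camera_params(n);f=200/np.tan(np.radians(p["vertical_fov"])/2);T=p["world_from_camera"]
    d=T[:3,:3]@np.array([(u-p["cx"])/f,-(v-p["cy"])/f,-1]);return T[:3,3],d
def onz(n,u,v,z):
    o,d=ray(n,u,v);return o+d*(z-o[2])/d[2]
E
python3 - <<'E'
import cv2,numpy as np
from h import *
for n,(x,y,w,h) in {"top":(255,125,130,125),"side":(290,175,120,95)}.items():
    i=cv2.imread(f"pics/{n}0.png")[y:y+h,x:x+w]
    cv2.imwrite(f"pics/{n}0z.png",cv2.resize(i,None,fx=6 if n=="side" else 4.7,fy=6 if n=="side" else 4.7,interpolation=cv2.INTER_CUBIC))
i=cv2.imread("pics/top0.png")
for r in range(208,242): print(r,i[r,332:366].astype(int).sum(1)//3)
E
```

```text
208 [197 193 182 172 155 147 149 152 149 147 148 146 144 140 139 144 152 154
 157 155 152 150 148 147 146 145 142 138 133 128 165 209 213 213]
209 [202 202 201 199 198 193 183 173 159 154 151 149 150 147 146 146 145 143
 140 142 145 151 153 155 153 150 147 143 135 136 181 210 213 213]
210 [203 203 203 203 203 203 201 200 199 199 192 179 168 154 152 150 151 149
 148 146 144 143 140 143 145 152 148 134 119 146 199 212 213 213]
211 [203 203 203 203 203 204 203 203 204 204 204 202 200 199 194 183 173 160
 159 156 155 152 147 147 147 145 137 123 117 150 205 213 213 212]
212 [203 203 203 203 203 204 203 203 203 204 204 204 204 204 204 202 201 200
 199 193 181 169 156 152 149 150 139 124 120 158 208 213 214 212]
213 [203 203 203 203 204 203 203 204 204 204 204 204 204 204 204 205 204 204
 204 204 202 201 199 194 183 170 150 137 132 172 210 213 213 212]
214 [204 203 203 203 203 203 203 204 204 205 204 202 201 203 204 204 204 205
 204 204 204 205 204 204 202 201 198 191 182 197 212 213 214 211]
215 [204 204 204 204 204 204 203 204 204 204 199 186 179 191 195 198 200 204
 204 204 204 204 204 2
[... 3061 characters left out ...]
06 124 150 176 194 198 200 203 196 181 185 203 203 201 202 201
 204 205 205 204 204 195 193 211 214 214 212 193 152 144 143 143]
238 [ 84  86  84  88  92  97  98 111 138 172 193 196 199 203 194 183 190 185
 200 202 200 201 203 199 202 212 213 214 211 189 139 143 144 143]
239 [ 89  88  88  87  88  86  82  84  90  97 102 106 129 165 190 194 197 192
 187 192 180 184 196 191 200 209 212 213 209 188 149 145 143 143]
240 [ 93  93  93  91  90  89  87  86  88  83  85  84  88  95 101 103 120 142
 171 193 196 199 202 188 167 184 200 204 199 174 149 146 143 145]
241 [ 93  93  93  92  90  90  91  91  91  88  86  90  89  86  86  84  85  90
  97 102 108 132 168 191 194 197 192 173 165 153 149 148 145 147]
```

View pics/top0z.png

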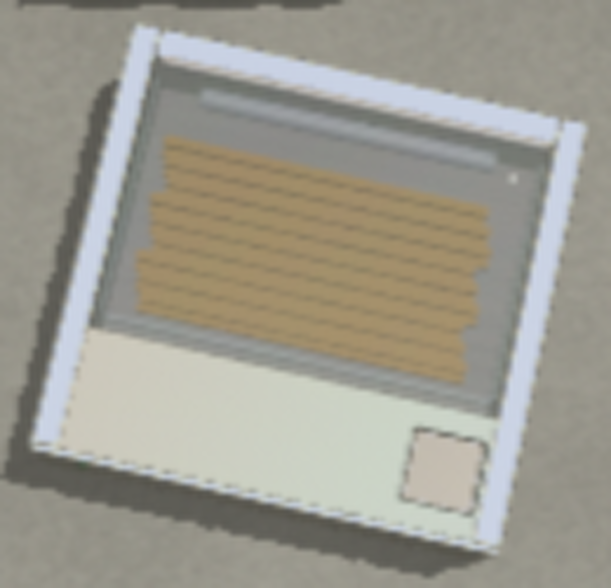

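View pics/side0z.png

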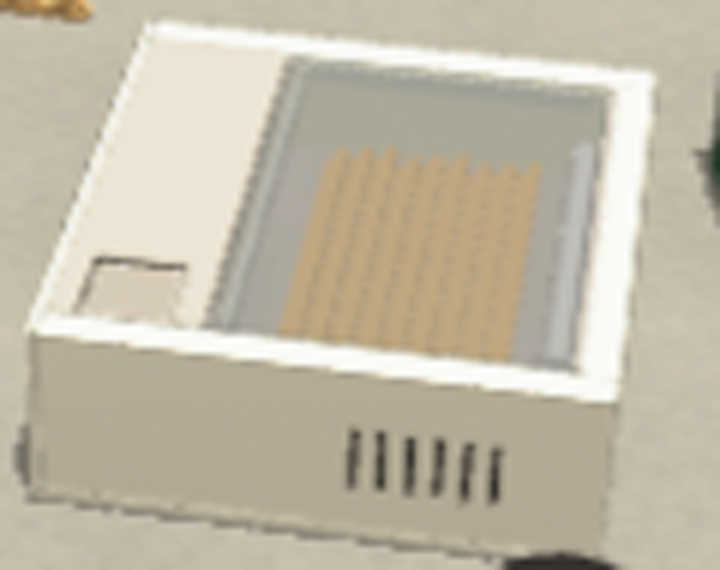

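Run:
```python
from h import *
t=lambda q:[(255+(u+.5)/4.7-.5,125+(v+.5)/4.7-.5) for u,v in q]
O=np.array([onz("top",u,v,.109) for u,v in t([(416,428),(487,440),(474,514),(401,500)])]);print(O,O.mean(0))
print([np.linalg.norm(O[i]-O[i-1])*1e3 for i in range(4)])
B=np.array([onz("top",u,v,.110) for u,v in t([(138,27),(586,125),(497,552),(32,447)])]);c=B.mean(0);print(B,c)
print([np.linalg.norm(B[i]-B[i-1])*1e3 for i in range(4)])
ex=(B[0]+B[1]-B[2]-B[3]);ex/=np.linalg.norm(ex);a=np.arctan2(ex[1],ex[0]);print("yaw",a)
d=O.mean(0)-c;print("in box",d[0]*np.cos(a)+d[1]*np.sin(a),-d[0]*np.sin(a)+d[1]*np.cos(a))
# side check
p=camera_params("side")
def proj(n,P):
    p=camera_params(n);T=p["world_from_camera"];f=200/np.tan(np.radians(p["vertical_fov"])/2);q=T[:3,:3].T@(P-T[:3,3]);return p["cx"]-f*q[0]/q[2],p["cy"]+f*q[1]/q[2]
for P in list(B)+list(O): 
    u,v=proj("side",P);print((u-290)*6,(v-175)*6)
```

```text
[[ 0.51946997 -0.08604037  0.109     ]
 [ 0.51172115 -0.13143462  0.109     ]
 [ 0.46442498 -0.12229262  0.109     ]
 [ 0.47339546 -0.0759066   0.109     ]] [ 0.49225289 -0.10391855  0.109     ]
[np.float64(47.17578206279165), np.float64(46.05086647520924), np.float64(48.171606798241854), np.float64(47.24544688684824)]
[[ 0.78490738  0.09391635  0.11      ]
 [ 0.71932173 -0.20017975  0.11      ]
 [ 0.44026811 -0.13637223  0.11      ]
 [ 0.50733967  0.15864559  0.11      ]] [ 0.61295922 -0.02099751  0.11      ]
[np.float64(285.015284003575), np.float64(301.3204233844969), np.float64(286.2556982102754), np.float64(302.5460472299988)]
yaw -0.2269449947560298
in box -0.09895382726923971 -0.10795396692474908
646.9187552637462 72.75792695616411
613.3075437545226 397.0506223601886
27.18753552839371 328.2212081522461
147.32452282527288 21.04436963559135
184.7008531808549 267.93406261370274
172.4949738679527 321.28499253379937
76.29870044490292 312.089477682956
93.26299147560383 258.01100592234513
```

The opening's centre is about (0.492, -0.104), and reprojecting it into the side view agrees. I'll shut the fingers and go above it, turning the tool +0.956 rad so the camera sits sideways, clear of the lid's swing.

>>> {"method": "servo_tool", "body": {
  "series": [
    [[0,0,0.096],[25,47,0],-1],
    [[0,0,0.096],[25,47,0],-1],
    [[0,0,0.096],[25,47,0],-1],
    [[0,0,0.096],[25,47,0],-1],
    [[0,0,0.096],[26,47,0],-1]
  ]
}}

```text
time: 0.78
eef_pos: [0.3627, -0.3419, 0.231]
tcp_rot: [-2.848, -1.325, -0.0]
wrist_force: [1.6, 0.7, 0.2]
finger_gap: -0.0002
```

>>> {"method": "servo_tool", "body": {
  "series": [
    [[0,0,0.096],[26,47,0],-1],
    [[0,0,0.095],[26,48,0],-1],
    [[0,0,0.095],[26,48,0],-1],
    [[0,0,0.095],[26,48,0],-1],
    [[0,0,0.095],[26,48,0],-1]
  ]
}}

```text
time: 1.4
eef_pos: [0.4928, -0.1028, 0.2311]
tcp_rot: [2.456, 1.959, -0.0]
wrist_force: [0.5, -0.0, -0.9]
finger_gap: -0.0
```

>>> {"method": "servo_tool", "body": {
  "series": [
    [[0,0,0],[0,0,0],-1],
    [[0,0,0],[0,0,0],-1],
    [[0,0,0],[0,0,0],-1]
  ]
}}

```text
time: 1.78
eef_pos: [0.4919, -0.1056, 0.2311]
tcp_rot: [-2.461, -1.953, 0.001]
wrist_force: [-0.6, 0.7, -0.1]
finger_gap: 0.0002
```

>>> {"method": "servo_tool", "body": {
  "series": [
    [[0,0,0],[0,1,-30],-1],
    [[0,0,0],[0,0,-30],-1],
    [[0,0,0],[0,0,-25],-1],
    [[0,0,0],[0,0,0],-1]
  ]
}}

```text
time: 2.28
eef_pos: [0.4903, -0.1041, 0.1439]
tcp_rot: [-2.458, -1.95, 0.004]
wrist_force: [0.1, 0.1, -0.4]
finger_gap: -0.0002
```

Run:
```python
from cell import sensors,camera
import cv2
print(sensors.state()["eef_pos"],sensors.state()["wrist_force"])
for n in("wrist","side","top"): 
    i=camera(n)[:,:,::-1]
    if n!="wrist": i=cv2.resize(i[120:270,240:420],None,fx=4,fy=4,interpolation=cv2.INTER_CUBIC)
    cv2.imwrite(f"pics/{n}1.png",i)
```

```text
[ 0.49030283 -0.10408651  0.1439007 ] [ 0.11766209  0.05478437 -0.3823887 ]
```

View pics/wrist1.png

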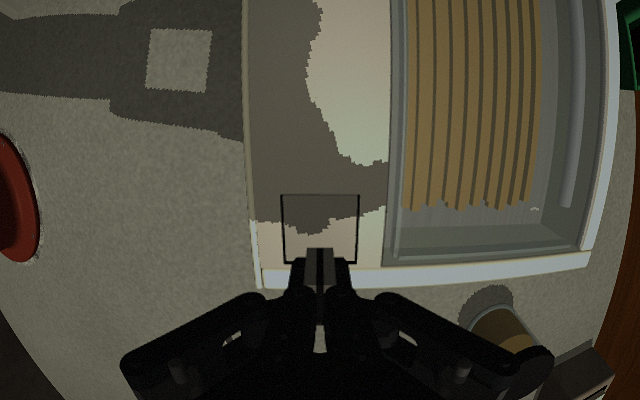

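View pics/side1.png

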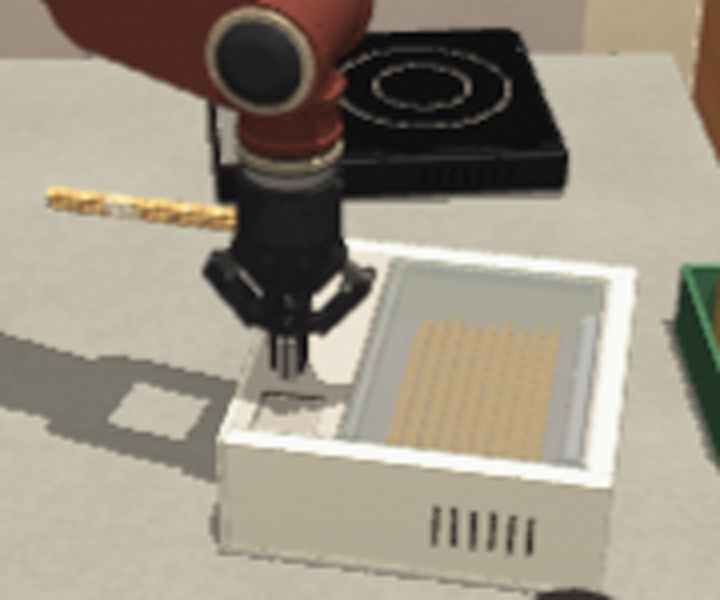

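The wrist view shows the opening at columns 282–359 and rows 195–263, with the fingertip above its lower edge (parallax, since it is still 35 mm up). I'll cast these rays too.

Run:
```python
from cell import sensors,camera_params
import numpy as np
from scipy.spatial.transform import Rotation as R
s=sensors.state();p=camera_params("wrist");f=200/np.tan(np.radians(p["vertical_fov"])/2)
W=np.eye(4);W[:3,:3]=R.from_rotvec(s["tcp_rot"]).as_matrix();W[:3,3]=s["eef_pos"];T=W@p["tool_from_camera"]
print(s["eef_pos"],s["tcp_rot"],W[:3,2])
Q=[]
for u,v in[(281.5,195),(359.5,195),(357,263),(284.5,263)]:
    dx,dy=u-p["cx"],v-p["cy"];r=np.hypot(dx,dy);th=r/f
    d=T[:3,:3]@np.array([np.sin(th)*dx/r,-np.sin(th)*dy/r,-np.cos(th)])
    q=T[:3,3]+d*(.110-T[2,3])/d[2];Q.append(q)
Q=np.array(Q);print(Q,Q.mean(0),[np.linalg.norm(Q[i]-Q[i-1]) for i in range(4)])
```

```text
[ 0.4929582  -0.10448351  0.14779453] [2.45844425e+00 1.95286989e+00 1.71522929e-03] [ 2.03911578e-03 -8.10396046e-04 -9.99997593e-01]
[[ 0.47732521 -0.07429655  0.11      ]
 [ 0.52366042 -0.08507577  0.11      ]
 [ 0.51355299 -0.13144707  0.11      ]
 [ 0.46647259 -0.12041935  0.11      ]] [ 0.4952528  -0.10280969  0.11      ] [np.float64(0.04738239344995241), np.float64(0.0475725093400994), np.float64(0.047460057389460596), np.float64(0.04835467449408233)]
```

>>> {"method": "servo_tool", "body": {
  "series": [
    [[0,0,0],[1,1,-15],-1],
    [[0,0,0],[0,0,-15],-1],
    [[0,0,0],[0,0,-4],-1],
    [[0,0,0],[0,0,0],-1],
    [[0,0,0],[0,0,0],-1]
  ]
}}

```text
time: 3.05
eef_pos: [0.4936, -0.1026, 0.1127]
tcp_rot: [2.458, 1.955, 0.001]
wrist_force: [0.1, 0.3, 0.1]
finger_gap: -0.0002
```

>>> {"method": "servo_tool", "body": {
  "series": [
    [[0,0,0],[0,0,-3],-1],
    [[0,0,0],[0,0,0],-1]
  ]
}}

```text
time: 3.3
eef_pos: [0.4933, -0.1026, 0.1093]
tcp_rot: [-2.459, -1.956, 0.0]
wrist_force: [0.0, 0.8, 0.4]
finger_gap: -0.0002
```

The tip is below the panel top with no force, so it is inside the opening. Now I'll press.

>>> {"method": "servo_tool", "body": {
  "series": [
    [[0,0,0],[0,0,-2],-1],
    [[0,0,0],[0,0,0],-1]
  ]
}}

```text
time: 3.55
eef_pos: [0.4936, -0.1027, 0.1076]
tcp_rot: [2.458, 1.955, 0.0]
wrist_force: [-0.4, -0.3, 0.9]
finger_gap: -0.0003
```

>>> {"method": "servo_tool", "body": {
  "series": [
    [[0,0,0],[0,0,-2],-1],
    [[0,0,0],[0,0,0],-1]
  ]
}}

```text
time: 3.8
eef_pos: [0.4936, -0.1027, 0.1057]
tcp_rot: [2.458, 1.955, 0.0]
wrist_force: [-0.2, 0.9, 3.7]
finger_gap: 0.0003
```

Run:
```python
from cell import sensors,camera
import cv2
i=camera("side")[:,:,::-1]
cv2.imwrite("pics/side2.png",cv2.resize(i[120:270,240:420],None,fx=4,fy=4,interpolation=cv2.INTER_CUBIC))
s=sensors.state();print(s["eef_pos"],s["wrist_force"])
```

```text
[ 0.49357773 -0.10264146  0.10564978] [-0.42429518 -0.03804563  2.4064344 ]
```

View pics/side2.png

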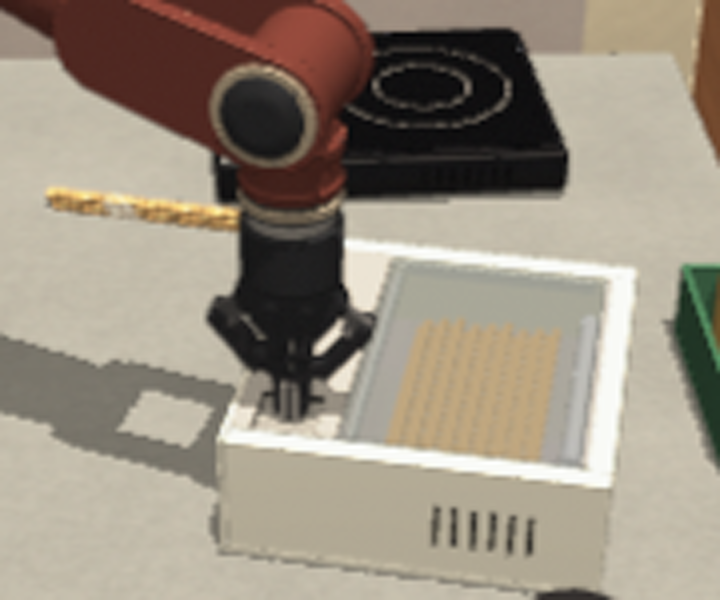

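The force is about 3 N and the lid is still held. The gripper's knuckles stick out over the lid's front edge and could obstruct its swing. I'll lift, turn 90° so they lie along the panel with the camera to the front, and press again.

>>> {"method": "servo_tool", "body": {
  "series": [
    [[0,0,0],[0,0,20],-1],
    [[0,0,0],[0,0,20],-1],
    [[0,0,0.17],[0,0,0],-1],
    [[0,0,0.17],[0,0,0],-1],
    [[0,0,0.17],[0,0,0],-1]
  ]
}}

```text
time: 4.47
eef_pos: [0.493, -0.1024, 0.1445]
tcp_rot: [-1.878, -2.517, 0.0]
wrist_force: [0.0, 0.7, -0.4]
finger_gap: -0.0004
```

>>> {"method": "servo_tool", "body": {
  "series": [
    [[0,0,0.17],[0,0,0],-1],
    [[0,0,0.17],[0,0,0],-1],
    [[0,0,0.17],[0,0,0],-1],
    [[0,0,0.17],[0,0,0],-1],
    [[0,0,0.17],[0,0,0],-1]
  ]
}}

```text
time: 5.1
eef_pos: [0.493, -0.1024, 0.1445]
tcp_rot: [-0.673, -3.068, -0.0]
wrist_force: [-0.4, 0.3, 1.2]
finger_gap: 0.0
```

>>> {"method": "servo_tool", "body": {
  "series": [
    [[0,0,0.17],[0,0,0],-1],
    [[0,0,0.04],[0,0,0],-1],
    [[0,0,0],[0,0,0],-1],
    [[0,0,0],[0,0,0],-1]
  ]
}}

```text
time: 5.6
eef_pos: [0.4931, -0.1025, 0.1449]
tcp_rot: [-0.358, -3.121, -0.0]
wrist_force: [0.4, -0.6, 0.0]
finger_gap: 0.0001
```

Run:
```python
from cell import sensors,camera
import cv2
i=camera("side")[:,:,::-1]
cv2.imwrite("pics/side3.png",cv2.resize(i[120:270,240:420],None,fx=4,fy=4,interpolation=cv2.INTER_CUBIC))
s=sensors.state();print(s["eef_pos"],s["wrist_force"],s["joint_positions"])
cv2.imwrite("pics/wrist3.png",camera("wrist")[:,:,::-1])
```

```text
[ 0.49322547 -0.10252636  0.14502921] [0.2367799  0.02985016 0.13664615] [-3.52771319e-01 -1.72340713e-01  1.97546458e+00 -1.23824652e-05
  1.33876175e+00 -1.69527979e+00]
```

View pics/side3.png

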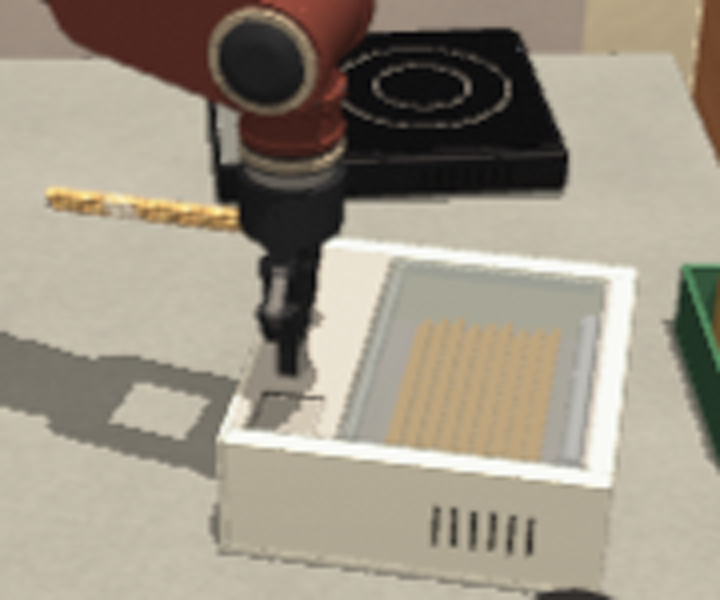

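View pics/wrist3.png

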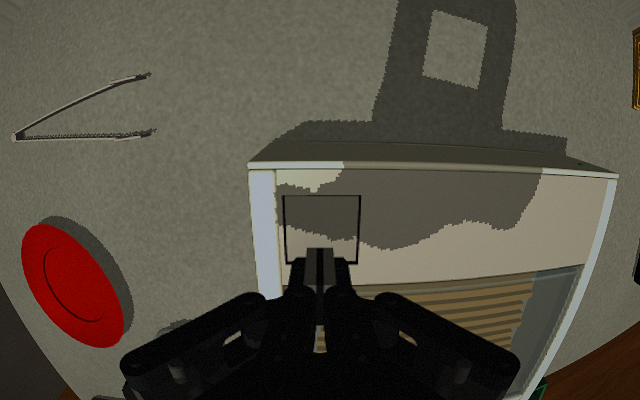

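The gripper is now slim towards the lid and still centred over the opening. Descending and pressing.

>>> {"method": "servo_tool", "body": {
  "series": [
    [[0,0,0],[0,0,-18],-1],
    [[0,0,0],[0,0,-14],-1],
    [[0,0,0],[0,0,-4],-1],
    [[0,0,0],[0,0,0],-1],
    [[0,0,0],[0,0,0],-1]
  ]
}}

```text
time: 6.32
eef_pos: [0.4937, -0.1027, 0.1097]
tcp_rot: [0.357, 3.12, -0.0]
wrist_force: [0.3, 0.5, 0.3]
finger_gap: -0.0001
```

>>> {"method": "servo_tool", "body": {
  "series": [
    [[0,0,0],[0,0,-2],-1],
    [[0,0,0],[0,0,-2],-1],
    [[0,0,0],[0,0,0],-1]
  ]
}}

```text
time: 6.7
eef_pos: [0.4939, -0.1028, 0.106]
tcp_rot: [0.357, 3.12, -0.001]
wrist_force: [-0.4, 0.4, 3.7]
finger_gap: -0.0
```

>>> {"method": "servo_tool", "body": {
  "series": [
    [[0,0,0],[0,0,-1],-1],
    [[0,0,0],[0,0,0],-1]
  ]
}}

```text
time: 6.95
eef_pos: [0.4939, -0.1028, 0.1047]
tcp_rot: [0.357, 3.12, -0.001]
wrist_force: [1.5, -0.9, 4.0]
finger_gap: -0.0002
```

Run:
```python
from cell import sensors,camera
import cv2
i=camera("side")[:,:,::-1]
cv2.imwrite("pics/side4.png",cv2.resize(i[120:270,240:420],None,fx=4,fy=4,interpolation=cv2.INTER_CUBIC))
s=sensors.state();print(s["eef_pos"],s["wrist_force"])
```

```text
[ 0.49387262 -0.102763    0.10466475] [ 1.53581213 -0.55430133  3.20815887]
```

View pics/side4.png

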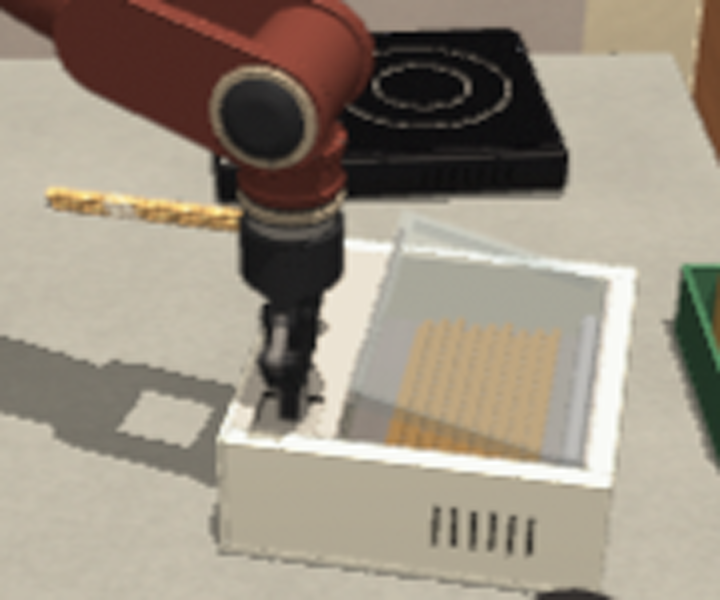

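The lid is released and rising. I'll lift off and draw back toward the robot.

>>> {"method": "servo_tool", "body": {
  "series": [
    [[0,0,0],[0,0,12],-1],
    [[0,0,0],[-10,2,20],-1],
    [[0,0,0],[-25,6,20],-1],
    [[0,0,0],[-30,7,20],-1],
    [[0,0,0],[-30,7,20],-1]
  ]
}}

```text
time: 7.62
eef_pos: [0.3968, -0.0801, 0.1966]
tcp_rot: [-0.357, -3.119, -0.001]
wrist_force: [-0.5, -0.0, -0.4]
finger_gap: 0.0003
```

>>> {"method": "servo_tool", "body": {
  "series": [
    [[0,0,0],[0,-40,10],-1],
    [[0,0,0],[0,-40,0],-1],
    [[0,0,0],[0,-40,0],-1],
    [[0,0,0],[0,0,0],-1],
    [[0,0,0],[0,0,0],-1]
  ]
}}

```text
time: 8.25
eef_pos: [0.3979, -0.1999, 0.2059]
tcp_rot: [-0.357, -3.12, -0.002]
wrist_force: [0.1, 0.3, 0.9]
finger_gap: 0.0004
```

>>> {"method": "servo_tool", "body": {
  "series": [
    [[0,0,0],[0,0,0],-1],
    [[0,0,0],[0,0,0],-1],
    [[0,0,0],[0,0,0],-1],
    [[0,0,0],[0,0,0],-1],
    [[0,0,0],[0,0,0],-1]
  ]
}}

```text
time: 8.88
eef_pos: [0.3984, -0.2005, 0.2063]
tcp_rot: [0.357, 3.121, -0.0]
wrist_force: [-1.0, -0.5, -0.8]
finger_gap: 0.0001
```

>>> {"method": "servo_tool", "body": {
  "series": [
    [[0,0,0],[0,0,0],-1],
    [[0,0,0],[0,0,0],-1],
    [[0,0,0],[0,0,0],-1],
    [[0,0,0],[0,0,0],-1],
    [[0,0,0],[0,0,0],-1]
  ]
}}

```text
time: 9.5
eef_pos: [0.3983, -0.2006, 0.2063]
tcp_rot: [-0.357, -3.121, -0.0]
wrist_force: [0.2, -0.0, -0.3]
finger_gap: -0.0001
```

Run:
```python
from cell import sensors,camera
import cv2
for n in("side","top"):cv2.imwrite(f"pics/{n}5.png",camera(n)[:,:,::-1])
s=sensors.state();print(s["time"],s["eef_pos"],s["wrist_force"])
```

```text
9.6 [ 0.39833937 -0.20057792  0.20631288] [ 0.11747722 -0.80942908  0.42417363]
```

View pics/side5.png

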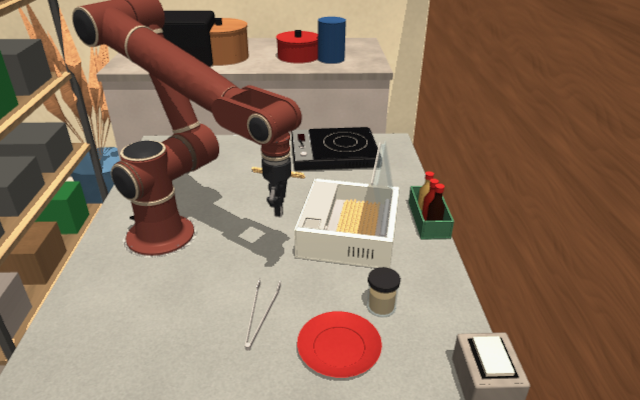

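View pics/top5.png

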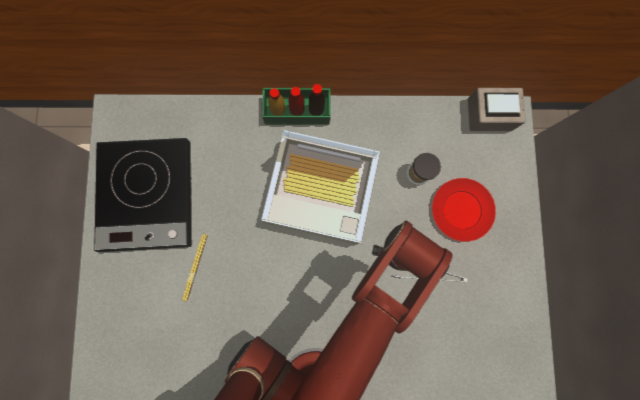

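The lid stands up on edge (side view, about (383,170)) and everything else is where it was. I'll wait a little longer and check that the lid has stopped.

>>> {"method": "servo_tool", "body": {
  "series": [
    [[0,0,0],[0,0,0],-1],
    [[0,0,0],[0,0,0],-1],
    [[0,0,0],[0,0,0],-1],
    [[0,0,0],[0,0,0],-1],
    [[0,0,0],[0,0,0],-1]
  ]
}}

```text
time: 10.22
eef_pos: [0.3983, -0.2006, 0.2063]
tcp_rot: [0.357, 3.121, -0.0]
wrist_force: [0.1, -0.2, -0.3]
finger_gap: 0.0001
```

>>> {"method": "servo_tool", "body": {
  "series": [
    [[0,0,0],[0,0,0],-1],
    [[0,0,0],[0,0,0],-1],
    [[0,0,0],[0,0,0],-1],
    [[0,0,0],[0,0,0],-1],
    [[0,0,0],[0,0,0],-1]
  ]
}}

```text
time: 10.85
eef_pos: [0.3983, -0.2006, 0.2063]
tcp_rot: [0.357, 3.121, -0.0]
wrist_force: [0.3, -0.5, 0.2]
finger_gap: -0.0004
```

Run:
```python
from cell import camera
import cv2,numpy as np
a=camera("side")[:,:,::-1];b=cv2.imread("pics/side5.png")
d=np.abs(a.astype(int)-b).max(2);print((d>20).sum(),np.argwhere(d>20)[:5])
cv2.imwrite("pics/side6.png",cv2.resize(a[120:270,280:460],None,fx=4,fy=4,interpolation=cv2.INTER_CUBIC))
```

```text
6 [[117 262]
 [117 263]
 [146 289]
 [157 125]
 [157 126]]
```

View pics/side6.png

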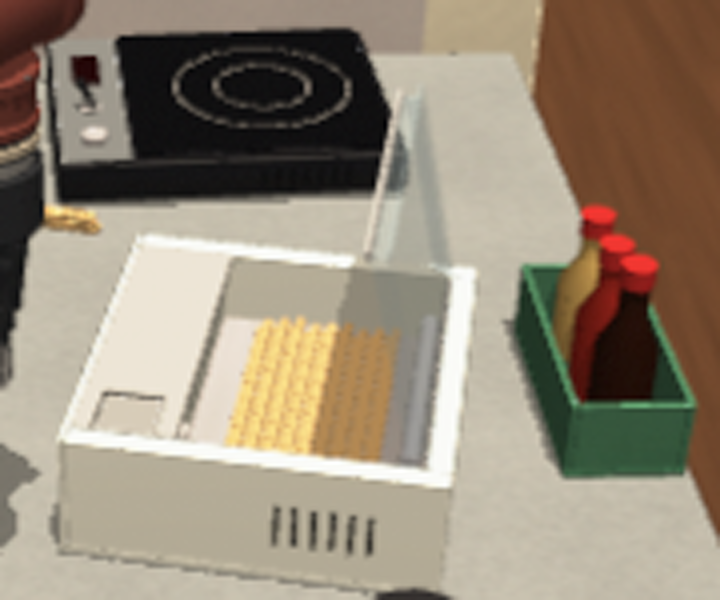

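The lid is steady and upright at its stop, and the plate has sprung back.

```bash
python3 -c "
from cell import workorder
print(workorder.finish_job())"
```

```text
the job is handed in; nothing more can be done
None
```

The chopstick steriliser's lid is open, and I handed the job in at about 11 s.

- **Finding the plate:** It was visible at the right-hand end of the panel, about 108 mm from the middle, at roughly (0.493, -0.103). The top and wrist views agreed to about 3 mm.
- **First press:** I stopped this one part-way, at about 3 N with the lid still held, because the gripper's knuckles overhung the lid's front edge.
- **Second press:** I turned the gripper 90° so the knuckles lay along the panel and pressed again. The lid let go at about 4 N, and I then lifted off and drew back.

**Last checks:** Two side pictures about 1.3 s apart were practically identical and show the lid standing at its stop. I judged "fully open" by eye and did not measure the lid angle. The plate has sprung back and the wrist force is near zero, with the arm clear of everything. By eye, the tableware, burner and switch are unchanged. No check failed.

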